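# Unlock the mill drum with the screw key and empty it

## Robot

A 6-joint arm with a two-finger parallel gripper is mounted at the origin on the work surface. World frame = base frame: x ahead of the robot, y to its left, z up, the work surface at z = 0. Lengths are in m, angles in rad, forces in N, time in s.
With the tool pointing down it reaches from about 0.425 to 0.95 m from the base axis. Payload 3.5 kg.
Tool frame: the origin (TCP) lies midway between the tips of the shut fingers; the grasp point (between the pads) lies 19 mm behind it (ctrl.hold_point_z is the distance from the TCP to the grasp point, in m); z points along the fingers, y is the line along which they close (so a half turn about z gives the same grasp; the last joint's range is limited). The gripper opens to 85 mm and grips with 20 to 120 N. Pads are 22 mm wide; open, the fingers measure 114 mm over their backs; the gripper's body (76 mm by 85 mm) begins 54 mm behind the grasp point. The pads swing forward as they close: fully open they stand 13 mm farther back than shut.
Start: joints at [1.176, 0.286, 1.577, -0, 1.279, -0.15], TCP at [0.164, 0.655, 0.231] pointing down, gripper open.
Joint ranges: [-2.77, 2.77], [-0.9, 2.22], [0.21, 2.48], [-1.53, 4.67], [0.24, 2.81], [-2.84, 2.84]. Speed limits (rad/s): [2.79, 2.79, 3.14, 3.14, 3.14, 3.14].

## Interface

Orientations are given as a unit quaternion [x, y, z, w].
In Python, from plant import readout, cams, sign_off, ctrl gives the robot as it stands. The module is installed in compiled form; this text tells all that it offers.
- The arm moves only by the tool step_arm, never from a script. Its argument "increments" is a list of rows, each a list of 2 entries, a list of its own where there are three numbers: the shift along the world's x, y, z in mm, then the turn, a rotation vector about the world's x, y, z in rad. In form: [[[x, y, z], [rx, ry, rz]], ...]. A call has 1 to 8 rows; each row shifts and turns the commanded pose from where the row before left it; what a row does not reach is not made up. A row lasts 1/12 s, in which the tool goes at most 41.7 mm and 7.16 degrees, less where a joint would pass 70% of its speed; a pose out of reach is approached as far as the arm can. A call is refused whole if a number of a shift passes 41.7 or a number of a turn 0.125, either way. A call with a gripper value outside its range is refused whole. "fingers" is the opening, from -1 (shut) to 1 (fully open), set as the call begins (left out, the last holds). The fingers move at their own pace and stop on an object; "grip_force" is the grip in N (left out, the last holds). Time passes only in rows, so rows that do not move let the fingers close. It gives the time, the measured TCP pose, the force, the opening and the grip force at its end, in the units of the state.
- readout.get_state(): the state, without advancing time (a new reading comes with each control period).
- cams.read_camera(name): name is "scene" or "top" or "wrist"; returns the picture (420x560x3 uint8, red, green, blue); there is no depth.
- cams.get_calibration(name): a dict with "fx", "fy", "cx", "cy" (pixels), "eye" and "rotation" of the camera in the world; the wrist camera has in their place "T_tool_cam" (4x4, takes a point from camera to tool coordinates, whose origin is the TCP and whose axes are the flange's). Camera axes: x right, y up, looking along -z (the intrinsics and any distortion apply to the point x, -y, -z); pixel columns grow to the right and rows downward; lengths in m; the calibration is good to about 2 mm. The wrist camera is an equidistant fisheye: a pixel r from the principal point sees the ray r / f radians off the axis. A picture is of the moment at which its call begins: read the wrist's pose just before it. get_calibration takes no time and is no camera call.
- sign_off(): hands the job in; it is judged then, once.
The state is a dict: "time": time; "qpos": joint angles; "dq": joint speeds; "joint_efforts": joint torques, N m; "eef_pos": TCP position; "tcp_rot": TCP orientation; "contact_force": force on the tool from outside, world axes, zero at the start; "wrist_torque": the same for the moment, N m; "opening": opening from 0.0 (shut) to 1.0 (fully open); "finger_force": force on a finger pad.
Only numpy, scipy, OpenCV 4.12 (cv2) and the standard library are available. Lean on these libraries where they do the work, as an engineer would, in place of code of your own. Each camera call takes 0.05 s, during which the arm holds its last target. There are 200 camera calls.

## Task

Take the key from its stand and use it to turn the slotted lock screw on the drum's cradle anticlockwise until the drum is free, and put the key back upright, fully down in its stand. Push the crank pin round, without forcing it, until the drum's port faces straight down and all three steel balls have fallen into the tray below, and leave the drum like that.

Things in the scene. Friction and masses are not known exactly. Their poses are not given: they have to be found in the camera images.
- cradle: White fixed cradle, base plate 200 x 270 x 6 mm; origin = centre of its underside. Carries a steel drum (97 mm diameter, 92 mm long) that turns about a level axis along cradle y, over a catch tray. Lock-side pillar at cradle y -75 to -135 mm, 60 mm wide in x, 160 mm high; crank-side pillar at y +61 to +73 mm, 122 mm high. The drum's top is 154 mm above the bench
- lock_screw (a point): Centre of the lock screw's top face, 160 mm up, flush in the lock-side pillar's top; its axes are the cradle's and do not turn with the screw. Round steel head, 25 mm diameter, axis vertical, one straight slot right across: 6 mm wide, 8 mm deep. No reading gives the slot's direction: at the start it lies from 0 to 40 degrees anticlockwise (from above) of the cradle's x axis
- slot_floor (a point): Point on the lock screw's axis at the bottom of the slot, 8 mm below the face. The screw turns anticlockwise to a hard stop, where the slot is 126 degrees anticlockwise of the cradle's x axis; it needs about 0.08 N m and stays where it is left. A tongue under the head blocks a lug on the drum (locked, the drum stops at 0.4 to 0.5 rad); it is clear in the last 30 degrees before the open stop
- drum_axis (a point): Point on the drum's axis, mid-length, 105 mm above the bench, axes fixed to the cradle
- drum (a joint): Turning angle of the drum in rad about the cradle's +y axis (top moves towards cradle +x and then down). 0 to 0.25 at the start, up to 2.5 at its far stop. At 1.9 the port faces straight down. Friction about 0.16 N m: it stays where it is left
- crank_pin (a point): Middle of the crank pin's free length: a steel rod, 12 mm diameter, along cradle y, 50 mm from the drum's axis, at cradle y +115 mm (free from +86 to +136 mm, then a 16 mm end disc to +139). At drum value q it lies 0.5 + q rad from straight up, towards cradle +x. Pushing it down from above rolls the drum the right way
- port (a point): Centre of the drum's side port (49 mm along the circumference, 52 mm along the axis) on the drum's outer surface
- tray_floor (a point): Centre of the inner floor of the open steel catch tray under the drum, 10 mm above the bench; inside 172 mm (cradle x) by 112 mm (cradle y), walls 30 mm high
- ball0_center (a point): Centre of a steel ball, 16 mm diameter, inside the drum at the start
- ball1_center (a point): Centre of a second such ball
- ball2_center (a point): Centre of a third such ball
- key_stand: Fixed aluminium block 70 x 70 x 70 mm with a vertical round through hole, 26 mm diameter, in its centre; origin = centre of its underside. The key stands in the hole with its blade down and its flange resting on the block's top
- key: Upright screw key, 109 mm long, 110 to 180 g; origin = centre of the blade's lower end, z up. Blade 20 mm wide (key x), 3 mm thick (key y), 16 mm long; shaft 10 mm diameter; flange 36 mm diameter, 58 to 64 mm up; black handle 64 to 109 mm up, 34 mm (key x) by 18 mm (key y): grip across the 18 mm, 88 mm above the tip. In its stand the origin is 12 mm above the bench
- key_tip (a point): Centre of the key blade's lower end
- vial_rack: White rack of small vials, 75 x 105 mm, 58 mm high, loose; leave it alone. Origin: centre of underside
- reagent: Amber bottle, 70 mm diameter, 150 mm high, loose; leave it alone. Origin: centre of underside
- beaker: Glass beaker, 66 mm diameter, 85 mm high, loose; leave it alone. Origin: centre of underside
Things that resemble listed ones, but are neither listed nor needed, are in the scene too. What is shaped like the key_stand but brown, green or yellow is not meant.

How it is judged:
On the way, in this order (a step that is already met when the one before it is completed fails the run):
1. the key's blade is seated in the screw's slot (z of key_tip in the frame of lock_screw below -0.005 m and horizontal distance between key_tip and lock_screw below 0.006 m), for 0.2 s.
2. the unlocked drum is rolled past the lock (value of joint drum above 0.9 rad), for 0.1 s.
At the end, for the whole second after the job is handed in: The drum's port faces down (drum joint between 1.65 and 2.15 rad) with the drum at rest, all three balls lie on the floor of the tray, and the key stands upright in its stand, its flange down on the block (within 4 mm) and at rest (value of joint drum between 1.65 and 2.15 rad and z of ball0_center in the frame of tray_floor between 0.004 and 0.022 m and z of ball1_center in the frame of tray_floor between 0.004 and 0.022 m and z of ball2_center in the frame of tray_floor between 0.004 and 0.022 m and horizontal distance between each of ball0_center, ball1_center, ball2_center and tray_floor below 0.105 m and horizontal distance between key and key_stand below 0.008 m and z of key in the frame of key_stand below 0.016 m and angle between key's own z axis and vertical below 0.12 rad and linear speed of key below 0.02 m/s and velocity of joint drum between -0.05 and 0.05 rad/s); the robot touches nothing.
It fails at once if the robot forced the drum or cradle (more than 60 N) (contact force between the fingers and cradle above 60 N).
It fails at once if a bystander was disturbed (moved more than 30 mm) (distance of any of vial_rack, reagent, beaker from where it was at the start of the episode above 0.03 m).
It also fails if it takes over 72 s, if anything falls off the work surface, if the arm or the gripper's body presses on something with over 40 N, if the wrist force passes 120 N, or if a joint passes its speed limit or range.

## Working session

There is one attempt and no reset: what is moved stays moved. The work goes in short steps, Python scripts to look and compute and a tool call to move; the robot and the scene stay as the last step left them, time stands still between calls to the robot, and variables do not carry over. Pictures are saved under pics/ and viewed, at most 10 in all, crops included, and the job is handed in when it is done.

Besides the shell and the picture viewer there is one more tool, called as a command line: name --argument value ..., lists and objects as JSON in quotes. step_arm: Moves the arm, as the interface text tells. Its arguments: {"type":"object","properties":{"increments":{"type":"array","items":{"type":"array"}},"fingers":{"type":"number"},"grip_force":{"type":"number"}},"required":["increments"]}

```bash
mkdir -p pics
cat > h.py <<'E'
import numpy as np, cv2
from plant import readout, cams, sign_off, ctrl
from scipy.spatial.transform import Rotation as R
def ray(name,u,v,st=None):
    c=cams.get_calibration(name)
    if name=='wrist':
        T=np.array(c['T_tool_cam']); Rt=R.from_quat(st['tcp_rot']).as_matrix()
        dx,dy=(u-c['cx']),(v-c['cy']); r=np.hypot(dx/c['fx'],dy/c['fy']); 
        a=np.arctan2(dy/c['fy'],dx/c['fx']); d=np.array([np.sin(r)*np.cos(a),-np.sin(r)*np.sin(a),-np.cos(r)])
        return np.array(st['eef_pos'])+Rt@T[:3,3], Rt@T[:3,:3]@d
    p=np.array([[[u,v]]],float)
    K=np.array([[c['fx'],0,c['cx']],[0,c['fy'],c['cy']],[0,0,1]])
    D=np.array(c.get('distortion',c.get('dist',np.zeros(5))),float)
    x,y=cv2.undistortPoints(p,K,D)[0,0]
    return np.array(c['eye']),np.array(c['rotation'])@np.array([x,-y,-1.])
def onz(o,d,z): return o+d*(z-o[2])/d[2]
def proj(name,P,st=None):
    c=cams.get_calibration(name); P=np.array(P,float)
    if name=='wrist':
        T=np.array(c['T_tool_cam']); Rt=R.from_quat(st['tcp_rot']).as_matrix()
        p=(Rt@T[:3,:3]).T@(P-(np.array(st['eef_pos'])+Rt@T[:3,3])); p=np.array([p[0],-p[1],-p[2]])
        r=np.arctan2(np.hypot(p[0],p[1]),p[2]); a=np.arctan2(p[1],p[0]); return c['cx']+c['fx']*r*np.cos(a),c['cy']+c['fy']*r*np.sin(a)
    p=np.array(c['rotation']).T@(P-np.array(c['eye'])); return c['cx']+c['fx']*p[0]/-p[2],c['cy']-c['fy']*p[1]/-p[2]
def tri(rays):
    A=np.zeros((3,3));b=np.zeros(3)
    for o,d in rays:
        d=d/np.linalg.norm(d);M=np.eye(3)-np.outer(d,d);A+=M;b+=M@o
    P=np.linalg.solve(A,b)
    return P,[np.linalg.norm(np.cross(P-o,d/np.linalg.norm(d))) for o,d in rays]
def snap(name,fn):
    st=readout.get_state(); im=cams.read_camera(name); cv2.imwrite('pics/'+fn,im[:,:,::-1]); return st,im
E
python3 - <<'E'
from h import *
for n in('scene','top','wrist'):
    print(n,cams.get_calibration(n)); 
snap('scene','s0.png');snap('top','t0.png');st,_=snap('wrist','w0.png');print(st,ctrl.hold_point_z)
E
```

```text
scene {'fx': 512.6859632917312, 'fy': 512.6859632917312, 'cx': 279.95641518305496, 'cy': 210.66756968495744, 'eye': array([1.08839483, 1.07008343, 0.89630647]), 'rotation': array([0.10539209, 0.43736327, 0.86940098, 0.2043228 ])}
top {'fx': 491.8270896741659, 'fy': 491.8270896741659, 'cx': 264.63811908342876, 'cy': 207.46162401885687, 'eye': array([0.40524633, 0.09589672, 1.48262642]), 'rotation': array([-0.05463091,  0.04689859,  0.71360289, -0.69684066])}
wrist {'fx': 325.19226210127806, 'fy': 325.19226210127806, 'cx': 281.3852086717675, 'cy': 214.59337108343354, 'T_tool_cam': array([[-7.08536223e-04,  9.47676201e-01,  3.19232384e-01,
         8.19591017e-02],
       [ 9.99999655e-01,  8.09923964e-04, -1.84848688e-04,
        -1.59791718e-03],
       [-4.33730661e-04,  3.19232143e-01, -9.47676448e-01,
        -1.41280651e-01],
       [ 0.00000000e+00,  0.00000000e+00,  0.00000000e+00,
         1.00000000e+00]])}
{'time': 0.1, 'qpos': array([ 1.17600007e+00,  2.87099509e-01,  1.57805398e+00, -8.64216876e-06,
        1.27858636e+00, -1.49979805e-01]), 'dq': array([ 3.83756415e-04, -3.81325641e-03, -3.96222686e-03, -3.00497988e-04,
        1.20973108e-03, -4.15827900e-05]), 'joint_efforts': array([ 1.41221120e-03, -4.07294905e+01, -2.93700171e+01, -1.24555654e-04,
        3.42780091e-03,  7.99931513e-06]), 'eef_pos': array([0.16333192, 0.65432232, 0.23005787]), 'tcp_rot': array([ 1.22101457e-01,  9.92517043e-01, -1.03513193e-03, -2.84849293e-04]), 'contact_force': array([ 0.87232447,  0.56304375, -0.4664821 ]), 'wrist_torque': array([-0.05853081, -0.01924597,  0.01165136]), 'finger_force': 0.0, 'opening': 0.9991657990320727} 0.0187
```

View pics/s0.png

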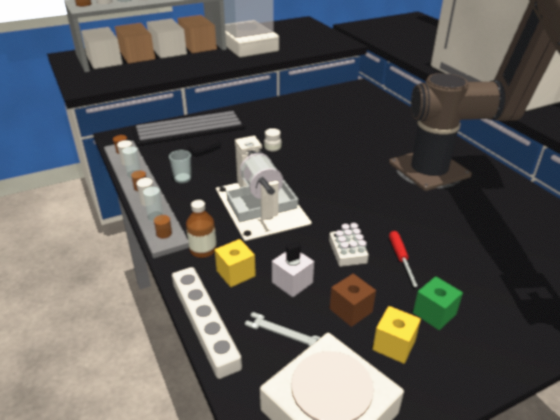

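View pics/t0.png

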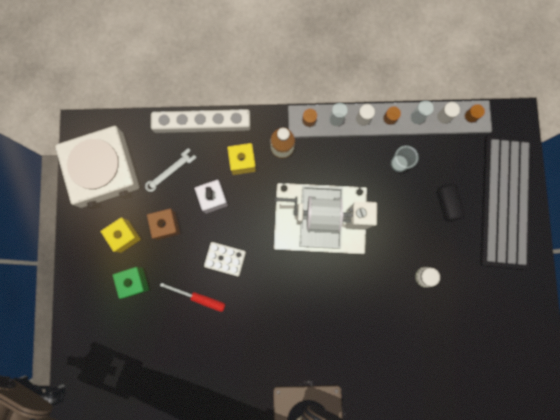

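The scene view shows the white key stand with the black handle at about (293,268) and the cradle at (262,195). In the top view the stand is at (210,196), the cradle at (322,218) and the lock screw at (362,212). The rotation turns out to be a quaternion, so I'll fix that and measure.

```bash
sed -i "s/np.array(c\['rotation'\])/R.from_quat(c['rotation']).as_matrix()/" h.py
python3 - <<'E'
from h import *
t=cv2.imread('pics/t0.png'); s=cv2.imread('pics/s0.png')
def p(n,u,v,z): return np.round(onz(*ray(n,u,v),z),4)
print('base check',p('top',308,410,0), proj('top',[0,0,0]))
# white masks
hsv=cv2.cvtColor(t,cv2.COLOR_BGR2HSV); m=((hsv[...,2]>130)&(hsv[...,1]<60)).astype(np.uint8)
for nm,x0,y0,x1,y1,z in(('cradle',262,170,385,265,.006),('stand',190,175,232,218,.07)):
    mm=np.zeros_like(m);mm[y0:y1,x0:x1]=m[y0:y1,x0:x1]
    c=max(cv2.findContours(mm,cv2.RETR_EXTERNAL,cv2.CHAIN_APPROX_NONE)[0],key=cv2.contourArea)
    r=cv2.minAreaRect(c);b=cv2.boxPoints(r);print(nm,r)
    for q in b: print(q,p('top',*q,z))
print('stand/key rough',tri([ray('top',210,193),ray('scene',293,250)]))
print('lock rough',tri([ray('top',362,212),ray('scene',247,143)]))
# upscale crops for view
a=cv2.resize(t[165:270,185:385],None,fx=4,fy=4,interpolation=cv2.INTER_CUBIC)
b=cv2.resize(s[120:305,190:330],(424,560),interpolation=cv2.INTER_CUBIC)
cv2.imwrite('pics/c1.png',a[:, :800])
E
```

```text
base check [ 0.0293 -0.0014  0.    ] (np.float64(307.8805801709473), np.float64(420.75331342035224))
cradle ((325.3549499511719, 218.2555389404297), (101.75389862060547, 67.32786560058594), 3.012787342071533)
[272.77896 249.19891] [0.4922 0.0881 0.006 ]
[276.31766 181.96411] [0.6969 0.0721 0.006 ]
[377.93094 187.31216] [ 0.6725 -0.2364  0.006 ]
[374.39224 254.54697] [ 0.4691 -0.2146  0.006 ]
stand ((210.05001831054688, 195.14999389648438), (26.246902465820312, 25.930675506591797), 71.56504821777344)
[193.60002 186.8    ] [0.676  0.3154 0.07  ]
[218.20003 178.59999] [0.6986 0.2431 0.07  ]
[226.50002 203.49998] [0.6242 0.2197 0.07  ]
[201.90001 211.7    ] [0.6019 0.2914 0.07  ]
stand/key rough (array([0.64906924, 0.26462172, 0.10211815]), [np.float64(0.0019210625103449324), np.float64(0.0019210625103449144)])
lock rough (array([ 0.57849073, -0.15518972,  0.16152471]), [np.float64(0.0009054085817461542), np.float64(0.0009054085817461092)])
```

View pics/c1.png

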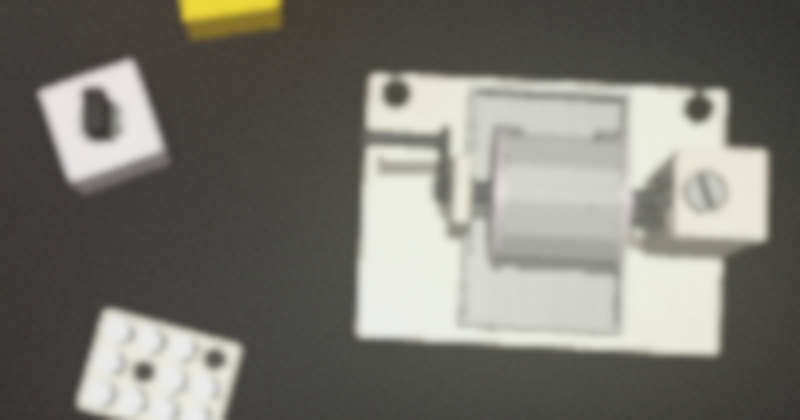

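The crop shows the screw at crop (706,191), i.e. top-image pixel (361.5,212.8), with its slot running top-left to bottom-right. The crank pin is at crop (375–437,165) and the key handle at (98,113). Next I move the wrist over the key.

step_arm --increments '[[[30,-24,5],[0,0,0]],[[30,-24,5],[0,0,0]],[[30,-24,5],[0,0,0]],[[30,-24,5],[0,0,0]],[[30,-24,5],[0,0,0]],[[30,-24,5],[0,0,0]],[[30,-24,5],[0,0,0]],[[30,-24,5],[0,0,0]]]'

```text
time: 0.82
eef_pos: [0.4045, 0.4614, 0.2712]
tcp_rot: [0.122, 0.993, -0.0, -0.0]
contact_force: [-0.1, 1.1, -0.2]
opening: 1.003
finger_force: 0.0
```

step_arm --increments '[[[30,-24,0],[0,0,0]],[[30,-24,0],[0,0,0]],[[30,-24,0],[0,0,0]],[[30,-24,0],[0,0,0]],[[30,-24,0],[0,0,0]],[[20,-20,0],[0,0,0]],[[0,0,0],[0,0,0]],[[0,0,0],[0,0,0]]]'

```text
time: 1.48
eef_pos: [0.5744, 0.3215, 0.2705]
tcp_rot: [0.124, 0.992, -0.0, -0.001]
contact_force: [-0.2, -0.4, 0.7]
opening: 1.001
finger_force: 0.0
```

Run:
```python
from h import *
import pickle
st,im=snap('wrist','w1.png'); pickle.dump(st,open('w1.pkl','wb'))
print(st['eef_pos'],st['tcp_rot'])
print(proj('wrist',[.65,.265,.07],st))
C=[(277.5,183.25),(366.75,187.5),(274.25,249),(365,253.5)]
P=[onz(*ray('top',*c),.006) for c in C]
print(np.round(P,4), np.round(np.mean(P,0),4))
for a,b in((0,1),(2,3),(2,0),(3,1)): d=P[b]-P[a];print(np.linalg.norm(d),np.degrees(np.arctan2(d[1],d[0])))
```

```text
[0.57435944 0.32146193 0.27048984] [ 1.23592468e-01  9.92332783e-01 -1.82237045e-04 -7.18983289e-04]
(np.float64(251.95464456074436), np.float64(258.52445820671596))
[[ 0.6928  0.0686  0.006 ]
 [ 0.6728 -0.2025  0.006 ]
 [ 0.4927  0.0837  0.006 ]
 [ 0.4729 -0.1868  0.006 ]] [ 0.5828 -0.0592  0.006 ]
0.2718737944621987 -94.22602352835935
0.2712040792777768 -94.18720123492893
0.2007399681623758 -4.304135540838487
0.2005582390791919 -4.495550316292855
```

View pics/w1.png

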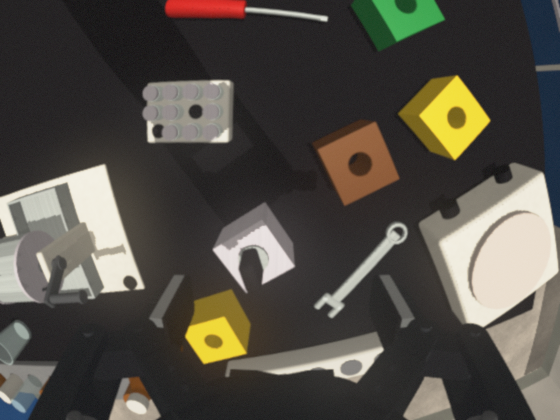

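The wrist view shows the white stand at about (255,250) with the black handle leaning up to (252,272). The cradle is at the left, and the vial rack at (190,112). I'll go closer, over the key.

step_arm --increments '[[[24,-19,-15],[0,0,0]],[[24,-19,-15],[0,0,0]],[[25,-19,-20],[0,0,0]],[[0,0,-20],[0,0,0]],[[0,0,0],[0,0,0]],[[0,0,0],[0,0,0]]]'

```text
time: 2.03
eef_pos: [0.6447, 0.2669, 0.1995]
tcp_rot: [0.121, 0.993, -0.001, -0.002]
contact_force: [-0.4, -0.3, 0.1]
opening: 1.0
finger_force: 0.0
```

Run:
```python
from h import *
import pickle
st,im=snap('wrist','w2.png'); pickle.dump(st,open('w2.pkl','wb'))
print(st['eef_pos'],st['tcp_rot'])
u,v=map(int,proj('wrist',[.65,.265,.09],st)); print(u,v)
a=im[v-100:v+100,u-100:u+100,::-1]; a=cv2.resize(a,None,fx=3,fy=3,interpolation=cv2.INTER_CUBIC)
b=cv2.imread('pics/w1.png')[200:310,200:310]; b=cv2.resize(b,(200,200))
cv2.imwrite('pics/c2.png',a)
```

```text
[0.64465536 0.26690238 0.19945686] [ 1.21402897e-01  9.92600837e-01 -5.25570809e-04 -2.15398805e-03]
282 218
```

View pics/c2.png

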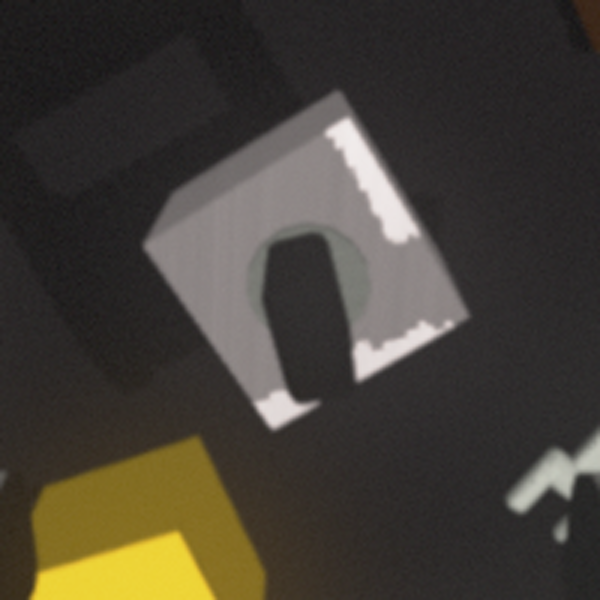

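The crop shows the stand with the flange circle centred at about (308,283), and the black handle outline running from (270–323,235) to (300–355,395).

Run:
```python
from h import *
import pickle
st=pickle.load(open('w2.pkl','rb')); w=cv2.imread('pics/w2.png')
off=np.array([182,118])
f=lambda c:(np.array(c)+.5)/3-.5+off
q=lambda c,z:np.round(onz(*ray('wrist',*f(c),st),z)*1000,1)
print('cam',ray('wrist',280,210,st)[0])
print('flange c',q((308.5,283),.076),'l/r',q((247,283),.076),q((370,283),.076),'top',q((308,222),.076))
for c in [(145,243),(350,112),(470,316),(273,430)]: print('stand corner',q(c,.07))
g=cv2.resize(w[118:318,182:382],None,fx=3,fy=3,interpolation=cv2.INTER_CUBIC)
print('grey profile rows', [ [int(g[r,c].mean()) for c in range(250,380,10)] for r in range(230,410,15)])
for c in [(270,245),(323,232),(345,320),(355,380),(300,402),(263,295)]: print(c,'top',q(c,.121),'bot',q(c,.076))
m=(cv2.cvtColor(g,cv2.COLOR_BGR2GRAY)<75).astype(np.uint8); mm=np.zeros_like(m); mm[225:408,255:360]=m[225:408,255:360]
n,l,s,ce=cv2.connectedComponentsWithStats(mm);
k=1+np.argmax(s[1:,4]); mm=(l==k).astype(np.uint8)
for r in range(230,408,8):
    x=np.flatnonzero(mm[r]); print(r,x.min() if len(x) else None,x.max() if len(x) else None)
```

```text
cam [0.56534665 0.28517479 0.34108273]
flange c [649.1 266.8  76. ] l/r [644.9 249.7  76. ] [653.4 283.8  76. ] top [631.6 270.9  76. ]
stand corner [627.6 223.1  70. ]
stand corner [605.1 289.6  70. ]
stand corner [672.7 310.7  70. ]
stand corner [694.8 244.3  70. ]
grey profile rows [[137, 138, 138, 118, 113, 115, 103, 107, 113, 129, 138, 137, 135], [135, 120, 80, 47, 44, 49, 48, 47, 99, 121, 117, 133, 136], [127, 118, 49, 46, 46, 46, 46, 47, 61, 120, 122, 117, 134], [123, 116, 47, 46, 45, 47, 48, 48, 48, 113, 121, 121, 132], [119, 104, 44, 48, 47, 47, 49, 48, 47, 83, 121, 120, 126], [126, 104, 43, 48, 46, 48, 46, 46, 47, 49, 119, 117, 134], [135, 124, 56, 47, 45, 48, 49, 49, 48, 47, 105, 131, 136], [135, 137, 105, 45, 45, 47, 47, 49, 46, 45, 88, 135, 136], [135, 138, 135, 47, 47, 45, 47, 46, 46, 44, 83, 219, 211], [134, 137, 135, 84, 46, 44, 47, 44, 45, 43, 60, 219, 223], [134, 138, 136, 128, 41, 45, 45, 44, 44, 43, 46, 129, 53], [118, 137, 188, 220, 124, 43, 43, 45, 44, 43, 46, 49, 46]]
(270, 245) top [623.6 263.4 121. ] bot [635.5 258.9  76. ]
(323, 232) top [623.6 276.2 121. ] bot [635.5 274.3  76. ]
(345, 320) top [646.1 276.2 121. ] bot [662.6 274.3  76. ]
(355, 380) top [662. 275. 121.] bot [681.8 272.9  76. ]
(300, 402) top [664.5 260.4 121. ] bot [684.8 255.4  76. ]
(263, 295) top [635.2 258.6 121. ] bot [649.5 253.2  76. ]
230 None None
238 291 323
246 271 327
254 268 329
262 267 331
270 266 334
278 265 335
286 264 338
294 263 340
302 263 342
310 265 344
318 268 346
326 270 348
334 272 348
342 275 350
350 277 349
358 279 349
366 281 351
374 284 352
382 286 355
390 290 359
398 296 359
406 319 359
```

Flange width comes out at 35 mm (36 given). Stand centre is (650,267) and key (649,267), with the handle's long axis within about 2° of world x. These all agree, so I'll descend and grip.

step_arm --increments '[[[1.5,0,-20],[0,0,0.09]],[[1.5,0,-20],[0,0,0.09]],[[1.5,0,-25],[0,0,0.08]],[[0.5,0,-25],[0,0,0]],[[0,0,-20],[0,0,0]],[[0,0,-7],[0,0,0]],[[0,0,0],[0,0,0]],[[0,0,0],[0,0,0]]]'

```text
time: 2.75
eef_pos: [0.6521, 0.267, 0.0864]
tcp_rot: [-0.008, 1.0, 0.0, 0.001]
contact_force: [-0.2, -1.6, 0.1]
opening: 1.002
finger_force: 0.0
```

step_arm --increments '[[[0,0,0],[0,0,0]],[[0,0,0],[0,0,0]],[[0,0,0],[0,0,0]],[[0,0,0],[0,0,0]],[[0,0,0],[0,0,0]],[[0,0,0],[0,0,0]],[[0,0,0],[0,0,0]],[[0,0,0],[0,0,0]]]' --fingers -1 --grip_force 70

```text
time: 3.42
eef_pos: [0.652, 0.2659, 0.0849]
tcp_rot: [-0.008, 1.0, 0.0, 0.0]
contact_force: [0.7, 0.4, 2.9]
opening: 0.202
finger_force: 68.6
```

step_arm --increments '[[[0,0,12],[0,0,0]],[[0,0,28],[0,0,0]],[[0,0,35],[0,0,0]],[[0,0,35],[0,0,0]],[[0,0,35],[0,0,-0.12]],[[0,0,30],[0,0,-0.12]],[[0,0,15],[0,0,-0.12]],[[0,0,0],[0,0,-0.12]]]'

```text
time: 4.08
eef_pos: [0.6533, 0.2663, 0.2815]
tcp_rot: [0.233, 0.972, 0.002, 0.004]
contact_force: [-0.2, -0.2, -0.6]
opening: 0.204
finger_force: 69.2
```

step_arm --increments '[[[-8,-28,0],[0,0,-0.12]],[[-8,-28,0],[0,0,-0.12]],[[-8,-28,0],[0,0,-0.12]],[[-8,-28,0],[0,0,-0.12]],[[-8,-28,0],[0,0,-0.12]],[[-8,-28,0],[0,0,-0.12]],[[-8,-28,0],[0,0,-0.12]],[[-8,-28,0],[0,0,-0.12]]]'

```text
time: 4.75
eef_pos: [0.5864, 0.0407, 0.2741]
tcp_rot: [0.656, 0.755, -0.0, -0.001]
contact_force: [-0.6, 0.0, -1.8]
opening: 0.199
finger_force: 69.2
```

step_arm --increments '[[[-10,-30,0],[0,0,-0.12]],[[-10,-30,0],[0,0,-0.12]],[[-10,-30,0],[0,0,-0.12]],[[-10,-30,0],[0,0,-0.12]],[[-10,-30,0],[0,0,-0.12]],[[-10,-30,0],[0,0,-0.12]],[[-10,-20,0],[0,0,-0.12]],[[-8,-10,0],[0,0,-0.12]]]'

```text
time: 5.42
eef_pos: [0.5081, -0.1704, 0.2741]
tcp_rot: [0.931, 0.365, -0.001, -0.0]
contact_force: [0.1, 0.3, -1.7]
opening: 0.199
finger_force: 69.2
```

step_arm --increments '[[[0,0,0],[0,0,-0.12]],[[0,0,0],[0,0,-0.12]],[[0,0,0],[0,0,0]],[[0,0,0],[0,0,0]]]'

```text
time: 5.75
eef_pos: [0.5092, -0.168, 0.2742]
tcp_rot: [0.966, 0.257, -0.0, -0.0]
contact_force: [0.1, 0.2, -2.0]
opening: 0.2
finger_force: 69.2
```

Run:
```python
from h import *
import pickle
st,im=snap('wrist','w3.png'); pickle.dump(st,open('w3.pkl','wb'))
print(st['eef_pos'],st['tcp_rot'],st['qpos'],st['contact_force'])
print(proj('wrist',[.5785,-.155,.16],st))
M=R.from_quat(st['tcp_rot']).as_matrix(); print('tipproj',proj('wrist',np.array(st['eef_pos'])+M@[0.003,0,.073],st),M)
```

```text
[ 0.50915436 -0.16800367  0.27417471] [ 9.66430678e-01  2.56927184e-01 -2.94776575e-04 -2.81885855e-04] [-5.08035482e-01 -5.31298122e-02  1.86956563e+00 -4.06015146e-06
  1.32597256e+00  5.43079183e-01] [ 0.11564062  0.24601435 -2.00375847]
(np.float64(309.63510338619415), np.float64(127.70386357887668))
tipproj (np.float64(279.6575916616103), np.float64(222.88404819641153)) [[ 8.67976671e-01  4.96604459e-01 -7.14610528e-04]
 [ 4.96604791e-01 -8.67976685e-01  3.93374046e-04]
 [-4.24913972e-04 -6.96318507e-04 -9.99999667e-01]]
```

View pics/w3.png

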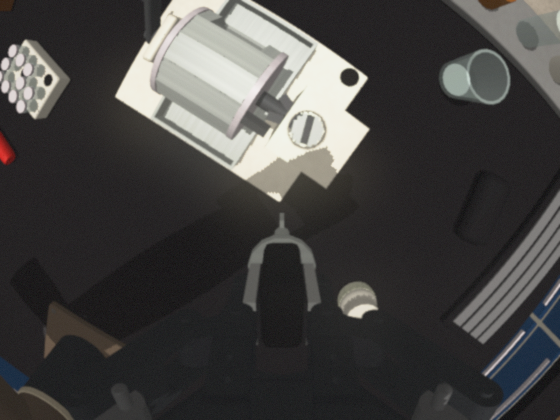

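The wrist view shows the screw at about (307,128), its slot running near vertical (within about 5° of the tool x direction). The key hangs below with its tip at about (281,215). Next I measure the slot and tip in pixels.

```bash
cat > slot.py <<'E'
from h import *
import pickle
def slot(fn,st,u,v,dbg=None):
    w=cv2.imread(fn); k=8; x0,y0=int(u)-28,int(v)-28
    g=cv2.cvtColor(cv2.resize(w[y0:y0+56,x0:x0+56],None,fx=k,fy=k,interpolation=cv2.INTER_CUBIC),cv2.COLOR_BGR2GRAY)
    # hsv darkness of slot
    m=(g<100).astype(np.uint8); n,l,s,ce=cv2.connectedComponentsWithStats(m)
    best=None
    for i in range(1,n):
        if s[i,4]>800: print('comp',s[i],ce[i])
        d=np.hypot(*(ce[i]-224))
        if s[i,4]>1500 and (best is None or d<best[0]): best=(d,i)
    c=cv2.findContours((l==best[1]).astype(np.uint8),cv2.RETR_EXTERNAL,cv2.CHAIN_APPROX_NONE)[0][0]
    r=cv2.minAreaRect(c);b=cv2.boxPoints(r); print(r)
    e=sorted([(np.linalg.norm(b[i]-b[(i+1)%4]),(b[i]+b[(i+1)%4])/2) for i in range(4)],key=lambda t:t[0])
    f=lambda p:((p[0]+.5)/k-.5+x0,(p[1]+.5)/k-.5+y0)
    z=.16
    A,B=[onz(*ray('wrist',*f(e[i][1]),st),z) for i in(0,1)]; C=(A+B)/2; d=B-A
    if d[0]<0:d=-d
    print('slot ends',A,B,'len',np.linalg.norm(d),'centre',C,'ang',np.degrees(np.arctan2(d[1],d[0])))
    cv2.imwrite(dbg,g) if dbg else 0
    return f((e[0][1]+e[1][1])/2)
E
python3 - <<'E'
from slot import *
st=pickle.load(open('w3.pkl','rb'))
p=slot('pics/w3.png',st,307,128,'pics/sl.png'); print(p)
print(tri([ray('wrist',*p,st),ray('top',361.5,212.75)]))
E
```

```text
comp [   0    0   61   90 2457] [22.51282051 48.98209198]
((17.27742576599121, 51.28573989868164), (105.65304565429688, 41.692054748535156), 58.84069061279297)
slot ends [ 0.58456985 -0.12256434  0.16      ] [ 0.57947076 -0.13154272  0.16      ] len 0.010325311118403386 centre [ 0.5820203  -0.12705353  0.16      ] ang 60.40648468799531
(np.float32(280.72217), np.float32(105.97322))
(array([ 0.57346234, -0.13283327,  0.24227382]), [np.float64(0.009712412791595465), np.float64(0.009712412791595655)])
```

View pics/sl.png

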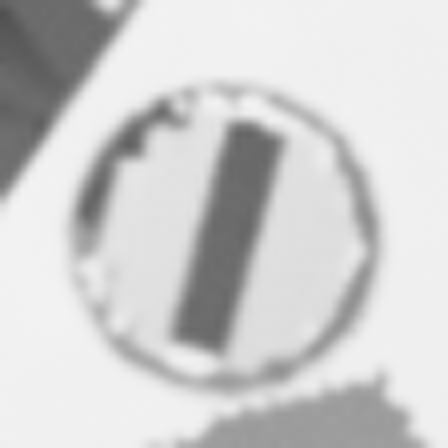

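The crop shows a clear dark slot from (258,125) to (200,345), centred at about (229,237) in a ring centred at about (225,238). I'll rethreshold at 160.

```bash
sed -i 's/g<100/g<160/' slot.py
python3 - <<'E'
from slot import *
st=pickle.load(open('w3.pkl','rb'))
p=slot('pics/w3.png',st,307,128); print(p)
print('tri slot',tri([ray('wrist',*p,st),ray('top',361.5,212.75)]))
f=lambda x,y:((x+.5)/8-.5+279,(y+.5)/8-.5+100)
rc=f(225,238);print('ring c',onz(*ray('wrist',*rc,st),.16),'diam',np.linalg.norm(onz(*ray('wrist',*f(72,238),st),.16)-onz(*ray('wrist',*f(380,238),st),.16)))
print('tri ring',tri([ray('wrist',*rc,st),ray('top',361.5,212.75)]))
# key tip: dark/light profile near (281,215)
w=cv2.imread('pics/w3.png'); g=cv2.cvtColor(w,cv2.COLOR_BGR2GRAY)
print(g[208:240:2,272:292])
# flange: bright/grey arcs
for v in(245,255,265,275): print(v,g[v,236:328:2])
E
```

```text
comp [    0     0   134   195 13534] [43.59915768 68.44421457]
comp [  76  101  105  137 3591] [116.67669173 164.26594263]
comp [  174   123   108   230 12628] [227.25498891 236.18688628]
comp [311 267  58  87 913] [345.64841183 309.53231106]
comp [ 204  392  203   56 6991] [318.17951652 427.41281648]
((227.42144775390625, 235.78668212890625), (58.039241790771484, 229.67315673828125), 15.32150936126709)
slot ends [ 0.56557111 -0.15674023  0.16      ] [ 0.587468   -0.15077461  0.16      ] len 0.022694992844504092 centre [ 0.57651955 -0.15375742  0.16      ] ang 15.239883273741304
(np.float32(306.99017), np.float32(129.03583))
tri slot (array([ 0.57642478, -0.15420804,  0.15613255]), [np.float64(9.27542169121977e-05), np.float64(9.275421691224004e-05)])
ring c [ 0.57623074 -0.1536575   0.16      ] diam 0.03015993139211461
tri ring (array([ 0.57616695, -0.15389919,  0.1579625 ]), [np.float64(5.063501187668694e-05), np.float64(5.063501187688025e-05)])
[[ 57  56  54  54  56  56  54  56  54  55  53  56  56  55  52  54  54  52
   54  53]
 [ 54  55  53  55  54  54  53  55  52  54  55  55  54
[... 1243 characters left out ...]
  35  32  34  31  36  38  71  99 113 120 120  71  34  36
  34  35  31  36  36  31  35  28  37  32  31  35  50 108 120 119 103  86
  51  38  42  41  39  42  41  41  40  40]
255 [ 29  33  34  32  30  33  30  69 117 121 122 120 121 110  38  32  33  34
  31  32  33  32  34  33  33  33  33  31  37  32  31  32  83 121 122 122
 120 119  99  46  41  40  40  41  38  41]
265 [ 30  30  30  31  33  40  96 100  93  92  95  93  65  34  27  24  31  30
  29  26  32  34  32  33  30  35  31  32  30  29  31  35  32  46  88  94
  94  92  95 104  57  38  40  42  42  42]
275 [38 37 38 37 38 44 83 93 93 93 93 80 36 31 33 33 30 31 30 31 26 26 29 30
 30 29 29 30 32 28 26 30 30 33 65 94 93 93 94 91 59 37 36 35 39 41]
```

Run:
```python
from h import *
import pickle
st=pickle.load(open('w3.pkl','rb')); M=R.from_quat(st['tcp_rot']).as_matrix(); t=np.array(st['eef_pos'])
def tool(u,v,zt):
    o,d=ray('wrist',u,v,st); o=M.T@(o-t); d=M.T@d; return np.round((o+d*(zt-o[2])/d[2])*1000,2)
print('blade low corner',tool(281.5,212.2,.073),tool(281.5,212.2,.070))
print('blade top shoulder (shaft?)',tool(281.5,219.5,.057))
print('flange front edge', tool(281.5,227.3,.012), tool(281.5,227.3,.015),'sides',tool(247.5,275,.009),tool(317,275,.009))
print(np.degrees(np.arctan2(M[1,0],M[0,0])))
```

```text
blade low corner [10.9  1.3 73. ] [11.89  1.3  70.  ]
blade top shoulder (shaft?) [11.21  1.31 57.  ]
flange front edge [23.02  1.35 12.  ] [21.87  1.34 15.  ] sides [ -2.94 -16.66   9.  ] [-2.96 20.13  9.  ]
29.775630839214216
```

step_arm --increments '[[[15,3,0],[0,0,-0.085]],[[20,5,0],[0,0,-0.085]],[[20,5,0],[0,0,-0.085]],[[10,2,-10],[0,0,0]],[[0,0,-10],[0,0,0]],[[0,0,-6],[0,0,0]],[[0,0,0],[0,0,0]],[[0,0,0],[0,0,0]]]'

```text
time: 6.47
eef_pos: [0.5736, -0.153, 0.2473]
tcp_rot: [0.991, 0.131, -0.001, -0.001]
contact_force: [0.4, -0.4, -1.5]
opening: 0.2
finger_force: 69.2
```

Run:
```python
from h import *
import pickle
st,im=snap('wrist','w4.png'); pickle.dump(st,open('w4.pkl','wb'))
M=R.from_quat(st['tcp_rot']).as_matrix()
print(st['eef_pos'],st['tcp_rot'],np.degrees(np.arctan2(M[1,0],M[0,0])),proj('wrist',[.5763,-.1538,.16],st))
a=im[150:270,220:340,::-1]; cv2.imwrite('pics/c4.png',cv2.resize(a,None,fx=5,fy=5,interpolation=cv2.INTER_CUBIC))
```

```text
[ 0.5735527  -0.15296717  0.24734647] [ 9.91407296e-01  1.30806178e-01 -1.01712787e-03 -5.30831971e-04] 15.032442389287324 (np.float64(281.72977013076854), np.float64(217.17601720678027))
```

View pics/c4.png

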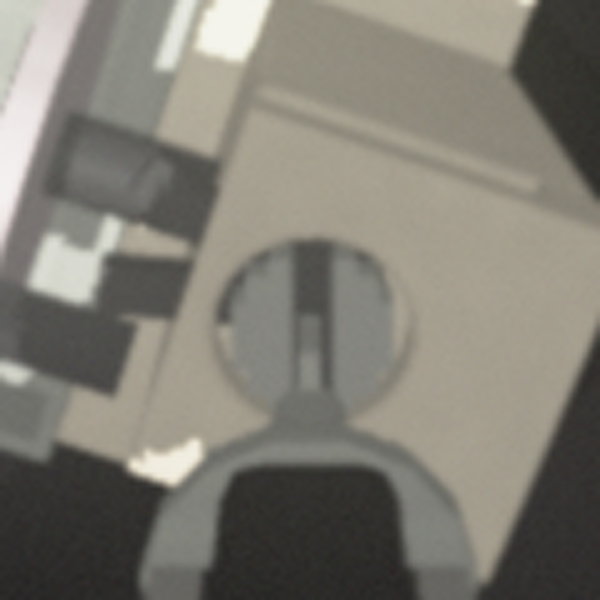

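The crop shows the blade (centre column ~311, low edge at row ~315) in line with the slot (centre column ~314, screw ring centre row ~331). It needs about 1.8 mm more along +x. I'll shift and lower in small steps while watching the force.

step_arm --increments '[[[1.8,0,0],[0,0,0]],[[0,0,-6],[0,0,0]],[[0,0,-6],[0,0,0]],[[0,0,-4],[0,0,0]],[[0,0,-2],[0,0,0]],[[0,0,0],[0,0,0]]]'

```text
time: 7.02
eef_pos: [0.5758, -0.1529, 0.2291]
tcp_rot: [0.991, 0.13, -0.001, -0.001]
contact_force: [0.3, -0.1, -1.7]
opening: 0.199
finger_force: 69.2
```

step_arm --increments '[[[0,0,-1.5],[0,0,0]],[[0,0,-1.5],[0,0,0]],[[0,0,0],[0,0,0]],[[0,0,0],[0,0,0]]]'

```text
time: 7.35
eef_pos: [0.5764, -0.1531, 0.2274]
tcp_rot: [0.991, 0.131, 0.0, 0.0]
contact_force: [0.0, -0.4, -1.9]
opening: 0.198
finger_force: 69.2
```

step_arm --increments '[[[0,0,-1],[0,0,0]],[[0,0,-1],[0,0,0]],[[0,0,0],[0,0,0]],[[0,0,0],[0,0,0]],[[0,0,0],[0,0,0]]]'

```text
time: 7.77
eef_pos: [0.5764, -0.1531, 0.2253]
tcp_rot: [0.991, 0.131, -0.0, 0.0]
contact_force: [0.5, 0.2, -1.8]
opening: 0.197
finger_force: 69.2
```

step_arm --increments '[[[0,0,-0.5],[0,0,0.06]],[[0,0,0],[0,0,0.08]],[[0,0,0],[0,0,0.08]],[[0,0,0],[0,0,0.08]],[[0,0,0],[0,0,0.08]],[[0,0,0],[0,0,0.08]],[[0,0,0],[0,0,0.08]],[[0,0,0],[0,0,0.08]]]'

```text
time: 8.43
eef_pos: [0.5764, -0.1529, 0.225]
tcp_rot: [0.904, 0.427, 0.0, -0.0]
contact_force: [-0.4, -0.0, -1.1]
opening: 0.204
finger_force: 69.9
```

```bash
cat > s.py <<'E'
from h import *
st=readout.get_state(); M=R.from_quat(st['tcp_rot']).as_matrix()
print(np.round(st['eef_pos'],4),'toolx deg',np.degrees(np.arctan2(M[1,0],M[0,0])).round(1),'F',np.round(st['contact_force'],1),'T',np.round(st['wrist_torque'],2),'q6',st['qpos'][5].round(2))
E
python3 s.py
```

```text
[ 0.5764 -0.1529  0.225 ] toolx deg 50.5 F [-0.4 -0.  -1.1] T [ 0.14 -0.01 -0.92] q6 0.26
```

step_arm --increments '[[[0,0,0],[0,0,0]],[[0,0,0],[0,0,0]]]'

```text
time: 8.6
eef_pos: [0.5762, -0.1531, 0.225]
tcp_rot: [0.905, 0.425, -0.0, -0.0]
contact_force: [-1.7, 0.4, -0.3]
opening: 0.203
finger_force: 69.5
```

```bash
python3 s.py
python3 - <<'E'
from h import *
st,im=snap('wrist','w5.png')
a=im[150:270,220:340,::-1]; cv2.imwrite('pics/c5.png',cv2.resize(a,None,fx=5,fy=5,interpolation=cv2.INTER_CUBIC))
E
```

```text
[ 0.5762 -0.1531  0.225 ] toolx deg 50.3 F [-1.7  0.4 -0.3] T [ 0.15  0.2  -0.54] q6 0.26
```

View pics/c5.png

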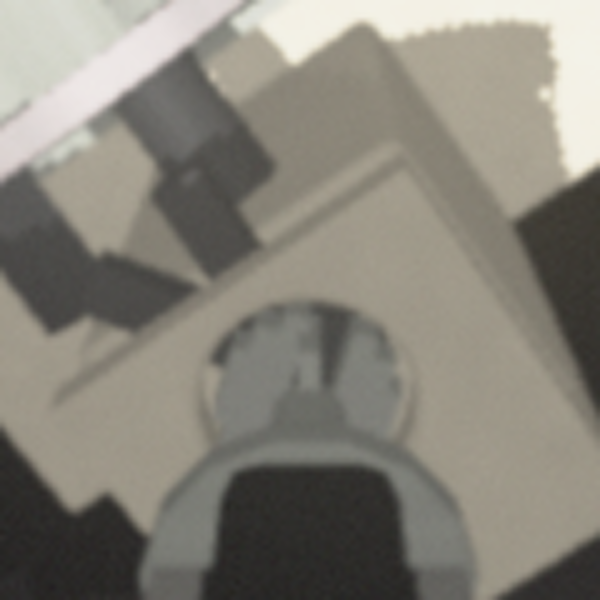

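The crop shows the slot turned with the blade, lagging by the play of roughly 8–10°, so the screw is following.

step_arm --increments '[[[0,0,0],[0,0,0.09]],[[0,0,0],[0,0,0.09]],[[0,0,0],[0,0,0.09]],[[0,0,0],[0,0,0.09]],[[0,0,0],[0,0,0.09]],[[0,0,0],[0,0,0.09]],[[0,0,0],[0,0,0.09]],[[0,0,0],[0,0,0.09]]]'

```text
time: 9.32
eef_pos: [0.5764, -0.1533, 0.2249]
tcp_rot: [0.695, 0.719, 0.0, 0.0]
contact_force: [-0.9, 0.4, 0.5]
opening: 0.2
finger_force: 70.8
```

```bash
python3 s.py
```

```text
[ 0.5764 -0.1533  0.2249] toolx deg 91.9 F [-0.9  0.4  0.5] T [0.05 0.08 0.05] q6 -0.46
```

step_arm --increments '[[[0,0,0],[0,0,0.09]],[[0,0,0],[0,0,0.09]],[[0,0,0],[0,0,0.09]],[[0,0,0],[0,0,0.09]],[[0,0,0],[0,0,0.08]],[[0,0,0],[0,0,0]]]'

```text
time: 9.82
eef_pos: [0.5766, -0.1536, 0.2251]
tcp_rot: [0.522, 0.853, -0.0, 0.001]
contact_force: [-0.0, -0.2, -1.3]
opening: 0.203
finger_force: 70.6
```

```bash
python3 s.py
```

```text
[ 0.5766 -0.1536  0.2251] toolx deg 117.1 F [-0.  -0.2 -1.3] T [-0.2  -0.02 -0.01] q6 -0.9
```

step_arm --increments '[[[0,0,0],[0,0,0.05]],[[0,0,0],[0,0,0.05]],[[0,0,0],[0,0,0.05]],[[0,0,0],[0,0,0]]]'

```text
time: 10.15
eef_pos: [0.5767, -0.1534, 0.2251]
tcp_rot: [0.458, 0.889, -0.0, 0.001]
contact_force: [0.4, -1.1, -1.7]
opening: 0.202
finger_force: 70.6
```

```bash
python3 s.py
```

```text
[ 0.5767 -0.1534  0.2251] toolx deg 125.5 F [ 0.4 -1.1 -1.7] T [-0.23 -0.19 -0.05] q6 -1.05
```

step_arm --increments '[[[0,0,0],[0,0,-0.06]],[[0,0,0],[0,0,-0.06]],[[0,0,0],[0,0,0]],[[0,0,10],[0,0,0]],[[0,0,15],[0,0,0]],[[0,0,20],[0,0,0]],[[0,0,10],[0,0,0]],[[0,0,0],[0,0,0]]]'

```text
time: 10.82
eef_pos: [0.5779, -0.1537, 0.2841]
tcp_rot: [0.51, 0.86, 0.0, 0.003]
contact_force: [0.3, 0.2, -0.8]
opening: 0.2
finger_force: 70.6
```

```bash
python3 s.py; python3 -c "
from h import *
snap('top','t2.png');snap('scene','s2.png')"
```

```text
[ 0.5779 -0.1537  0.2841] toolx deg 118.7 F [ 0.3  0.2 -0.8] T [-0.04 -0.02  0.01] q6 -0.93
```

step_arm --increments '[[[6,30,0],[0,0,0.1]],[[6,35,0],[0,0,0.1]],[[6,35,0],[0,0,0.1]],[[6,35,0],[0,0,0.1]],[[6,35,0],[0,0,0.1]],[[6,35,0],[0,0,0.1]],[[6,35,0],[0,0,0.1]],[[6,35,0],[0,0,0.1]]]'

```text
time: 11.58
eef_pos: [0.6236, 0.1236, 0.2777]
tcp_rot: [0.132, 0.991, -0.0, -0.002]
contact_force: [1.0, -0.2, -2.3]
opening: 0.205
finger_force: 70.5
```

step_arm --increments '[[[6,35,0],[0,0,0.1]],[[6,35,0],[0,0,0.1]],[[6,35,0],[0,0,0.086]],[[6,30,0],[0,0,0]],[[2,10,0],[0,0,0]],[[0,0,-30],[0,0,0]],[[0,0,-30],[0,0,0]],[[0,0,0],[0,0,0]]]'

```text
time: 12.25
eef_pos: [0.6459, 0.2656, 0.2098]
tcp_rot: [-0.008, 1.0, -0.002, -0.008]
contact_force: [-1.2, -1.4, -5.0]
opening: 0.203
finger_force: 70.4
```

```bash
python3 s.py
```

```text
[0.6459 0.2656 0.2098] toolx deg -179.1 F [-1.2 -1.4 -5. ] T [-0.03  0.09  0.02] q6 -1.34
```

step_arm --increments '[[[6,0.5,0],[0,0,0]],[[0,0,0],[0,0,0]],[[0,0,0],[0,0,0]],[[0,0,0],[0,0,0]],[[0,0,0],[0,0,0]]]'

```text
time: 12.67
eef_pos: [0.6573, 0.2673, 0.2221]
tcp_rot: [-0.008, 1.0, 0.0, 0.002]
contact_force: [-0.2, 0.5, -0.9]
opening: 0.2
finger_force: 70.5
```

```bash
python3 s.py
```

```text
[0.6573 0.2673 0.2221] toolx deg -179.1 F [-0.2  0.5 -0.9] T [-0.03 -0.   -0.05] q6 -1.34
```

step_arm --increments '[[[-5,-1.3,-15],[0,0,0]],[[0,0,-20],[0,0,0]],[[0,0,-20],[0,0,0]],[[0,0,-10],[0,0,0]],[[0,0,0],[0,0,0]],[[0,0,0],[0,0,0]],[[0,0,0],[0,0,0]]]'

```text
time: 13.25
eef_pos: [0.6524, 0.2663, 0.1568]
tcp_rot: [-0.008, 1.0, 0.0, 0.001]
contact_force: [-0.4, 0.3, -1.1]
opening: 0.201
finger_force: 70.6
```

```bash
python3 s.py
```

```text
[0.6524 0.2663 0.1568] toolx deg -179.1 F [-0.4  0.3 -1.1] T [-0.07 -0.02 -0.02] q6 -1.34
```

step_arm --increments '[[[0,0,-12],[0,0,0]],[[0,0,-14],[0,0,0]],[[0,0,-14],[0,0,0]],[[0,0,0],[0,0,0]]]'

```text
time: 13.58
eef_pos: [0.6493, 0.2655, 0.1096]
tcp_rot: [-0.008, 1.0, -0.001, -0.003]
contact_force: [1.9, 0.6, -4.2]
opening: 0.201
finger_force: 70.5
```

step_arm --increments '[[[0,0,-12],[0,0,0]],[[0,0,-12],[0,0,0]],[[0,0,-5],[0,0,0]],[[0,0,-1.5],[0,0,0]],[[0,0,0],[0,0,0]],[[0,0,0],[0,0,0]]]'

```text
time: 14.08
eef_pos: [0.6512, 0.2661, 0.085]
tcp_rot: [-0.008, 1.0, -0.0, -0.0]
contact_force: [-4.1, -0.9, 4.6]
opening: 0.201
finger_force: 71.3
```

```bash
python3 s.py
```

```text
[0.6512 0.2661 0.085 ] toolx deg -179.1 F [-4.1 -0.9  4.6] T [-0.2   0.48  0.03] q6 -1.34
```

The flange touches down at the same height as before (0.085, about 6 N), so I release and retreat.

step_arm --increments '[[[0,0,0],[0,0,0]],[[0,0,0],[0,0,0]],[[0,0,0],[0,0,0]],[[0,0,0],[0,0,0]],[[0,0,0],[0,0,0]],[[0,0,0],[0,0,0]],[[0,0,10],[0,0,0]],[[0,0,20],[0,0,0]]]' --fingers 1

```text
time: 14.75
eef_pos: [0.6492, 0.2655, 0.1114]
tcp_rot: [-0.008, 1.0, -0.001, -0.003]
contact_force: [0.3, 0.0, -1.0]
opening: 1.0
finger_force: 0.0
```

step_arm --increments '[[[0,0,30],[0,0,0]],[[0,0,35],[0,0,0]],[[0,0,35],[0,0,0]],[[0,0,15],[0,0,0]],[[0,0,0],[0,0,0]],[[0,0,0],[0,0,0]],[[0,0,0],[0,0,0]]]'

```text
time: 15.33
eef_pos: [0.6503, 0.2658, 0.2269]
tcp_rot: [-0.008, 1.0, -0.0, -0.002]
contact_force: [-0.4, 0.2, -0.1]
opening: 1.001
finger_force: 0.0
```

```bash
python3 s.py
python3 - <<'E'
from h import *
import pickle
st,im=snap('wrist','w6.png'); pickle.dump(st,open('w6.pkl','wb'))
w=im[:,:,::-1]; u,v=map(int,proj('wrist',[.65,.267,.09],st)); print(u,v, proj('wrist',[.632,.267,.076],st),proj('wrist',[.65,.249,.076],st),proj('wrist',[.65,.285,.076],st),proj('wrist',[.632,.267,.07],st))
s,i2=snap('scene','s3.png'); i0=cv2.imread('pics/s0.png')[:,:,::-1]
def c(n,P): return tuple(int(round(x)) for x in proj(n,P))
for nm,i in(('before',i0),('after',i2)):
    x,y=c('scene',[.65,.267,.1]); g=i[y-25:y+15,x-20:x+20].min(2) if 0 else cv2.cvtColor(np.ascontiguousarray(i[y-28:y+12,x-20:x+20]),cv2.COLOR_RGB2GRAY)
    m=(g<60)&(np.arange(40)[:,None]<36); ys,xs=np.nonzero(m[:, 8:32]); print(nm,x,y); print(g[6:32:2,8:34:2])
c4=cv2.resize(np.ascontiguousarray(w[v-70:v+70,u-70:u+70]),(560,560),interpolation=cv2.INTER_CUBIC)
t,it=snap('top','t3.png')
cv2.imwrite('pics/c6.png',c4)
E
```

```text
[0.6503 0.2658 0.2269] toolx deg -179.1 F [-0.4  0.2 -0.1] T [-0.03 -0.05 -0.03] q6 -1.34
284 202 (np.float64(284.81529202623676), np.float64(179.7136372788256)) (np.float64(265.18847608829003), np.float64(198.28452502483262)) (np.float64(303.70684646133395), np.float64(198.87135665119453)) (np.float64(284.75098946941495), np.float64(178.3547040597221))
before 292 251
[[247 242 231 211 174 139 101  72  50  40  36  34  34]
 [173 137 100  72  51  41  35  34  34  34  33  34  36]
 [ 51  41  37  35  35  34  35  35  35  35  35  33  32]
 [ 34  35  35  35  35  35  35  36  35  34  35  34  35]
 [ 35  36  35  36  35  36  35  35  36  36  36  36  35]
 [ 35  35  35  34  36  36  33  35  35  35  34  34  33]
 [ 34  35  35  35  35  35  35  35  34  34  36  34  36]
 [ 36  34  35  35  34  33  34  33  33  33  34  34  36]
 [ 35  34  36  32  34  34  34  34  33  31  31  35  35]
 [ 35  36  35  29  31  35  33  31  29  25  27  34  36]
 [ 36  34  34  25  24  27  25  25  24  20  26  35  36]
 [ 34  39  65  46  22  23  24  22  22  23  37  39  35]
 [ 57 124 175  99  25  24  24  21  22  33 118 128  70]]
after 292 251
[[246 242 231 212 173 139  99  72  51  39  35  35  35]
 [172 137  99  72  51  41  35  34  36  33  34  34  34]
 [ 50  41  37  37  35  34  34  36  35  36  35  35  34]
 [ 35  36  35  36  35  36  34  35  35  35  35  36  35]
 [ 36  35  37  35  37  35  34  36  36  36  36  35  37]
 [ 35  37  34  36  36  34  36  35  35  35  34  34  34]
 [ 37  36  36  35  35  35  35  32  27  30  26  24  29]
 [ 33  35  35  34  29  27  25  23  23  20  22  22  22]
 [ 35  36  34  28  22  21  22  22  23  22  22  18  20]
 [ 37  35  34  25  20  21  21  22  22  20  20  22  21]
 [ 36  34  31  22  20  21  22  23  20  21  19  21  20]
 [ 34  29  39  29  21  20  20  21  21  20  26  23  20]
 [ 34  70 100  59  21  23  21  21  19  27  82  77  39]]
```

step_arm --increments '[[[-2,-18,0],[0,0,-0.12]],[[-2,-18,0],[0,0,-0.12]],[[-2,-18,0],[0,0,-0.12]],[[-2,-18,0],[0,0,-0.12]],[[-2,-18,0],[0,0,-0.12]],[[-2,-18,0],[0,0,-0.12]],[[-2,-18,0],[0,0,-0.12]],[[-2,-18,0],[0,0,-0.12]]]' --fingers -1 --grip_force 20

```text
time: 16.15
eef_pos: [0.6345, 0.1212, 0.2274]
tcp_rot: [0.457, 0.889, -0.001, -0.001]
contact_force: [-0.4, 0.8, 0.4]
opening: 0.002
finger_force: 0.0
```

step_arm --increments '[[[-2,-18,0],[0,0,-0.12]],[[-2,-18,0],[0,0,-0.12]],[[-2,-18,0],[0,0,-0.12]],[[-1,-18,0],[0,0,-0.12]],[[0,0,0],[0,0,-0.12]],[[0,0,0],[0,0,-0.1]],[[0,0,0],[0,0,0]],[[0,0,0],[0,0,0]]]'

```text
time: 16.82
eef_pos: [0.6278, 0.05, 0.2279]
tcp_rot: [0.732, 0.682, -0.001, -0.001]
contact_force: [0.1, -0.2, -0.3]
opening: 0.002
finger_force: 0.0
```

```bash
python3 s.py
python3 - <<'E'
from h import *
import pickle
st,im=snap('wrist','w7.png'); pickle.dump(st,open('w7.pkl','wb'))
C=np.array([.583,-.059,0]);Rz=R.from_euler('z',-4.3,degrees=True).as_matrix()
for q in(0,.12,.25):
    for y in(.086,.139):
        P=C+Rz@[.05*np.sin(.5+q),y,.105+.05*np.cos(.5+q)]; print(q,y,np.round(P,4),np.round(proj('wrist',P,st),1),np.round(proj('top',P),1),np.round(proj('scene',P),1))
s,sc=snap('scene','s4.png'); t,tp=snap('top','t4.png')
sb=lambda n,x,y,h:cv2.resize(cv2.imread('pics/'+n)[y-h:y+h,x-h:x+h],(200,200),interpolation=cv2.INTER_CUBIC)
col=np.vstack([sb('s4.png',292,262,30),sb('t4.png',210,194,22)]); col=cv2.copyMakeBorder(col,0,20,0,0,cv2.BORDER_CONSTANT)
cv2.imwrite('pics/m7.png',np.hstack([im[:,:,::-1],col]))
for n in 'st':
    a=cv2.imread(f'pics/{n}0.png').astype(int);b=cv2.imread(f'pics/{n}4.png').astype(int)
    x,y,h=(292,262,30) if n=='s' else (210,194,22)
    d=np.abs(a-b).max(2)[y-h:y+h,x-h:x+h]; print(n,'diff px>25:',(d>25).sum(),d.max())
E
```

```text
[0.6278 0.05   0.2279] toolx deg 86.0 F [ 0.1 -0.2 -0.3] T [ 0.05  0.01 -0.  ] q6 -0.01
0 0.086 [0.6134 0.025  0.1489] [264.9 255.5] [294.9 201.3] [262.6 179.8]
0 0.139 [0.6173 0.0778 0.1489] [263.9 186.7] [275.6 200.4] [269.9 190.1]
0.12 0.086 [0.6184 0.0246 0.1457] [271.7 253.8] [294.9 199.7] [260.9 181.1]
0.12 0.139 [0.6224 0.0774 0.1457] [271.3 185.7] [275.7 198.7] [268.  191.6]
0.25 0.086 [0.6234 0.0242 0.1416] [278.4 251.5] [294.9 198.1] [259.1 182.8]
0.25 0.139 [0.6274 0.0771 0.1416] [278.5 184.4] [275.7 197.2] [266.3 193.3]
s diff px>25: 22 64
t diff px>25: 28 44
```

View pics/m7.png

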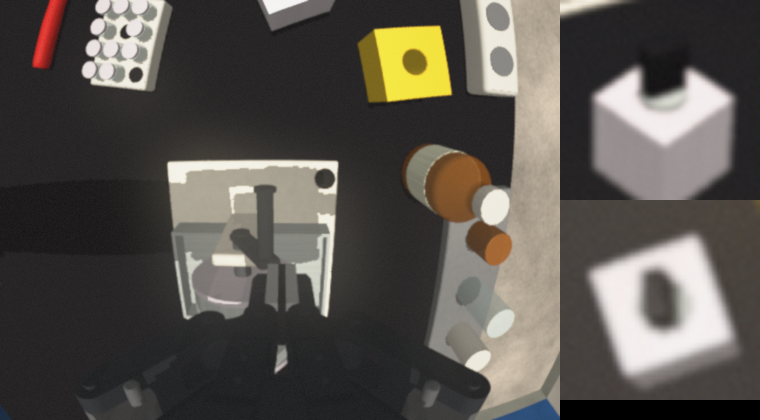

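The wrist view shows the crank pin along columns 257–273 with its end disc at (264,187), which matches q≈0 (pin at z≈0.149). The side crops show the key upright with its flange down in the white stand. I'll shift over the pin and lower to just above it.

step_arm --increments '[[[-8,0.5,-20],[0,0,0]],[[0,0,-25],[0,0,0]],[[0,0,-15],[0,0,0]],[[0,0,-4],[0,0,0]],[[0,0,0],[0,0,0]],[[0,0,0],[0,0,0]]]'

```text
time: 17.47
eef_pos: [0.6209, 0.0507, 0.1661]
tcp_rot: [0.732, 0.681, 0.0, 0.0]
contact_force: [0.2, -0.5, 0.1]
opening: -0.002
finger_force: 0.0
```

step_arm --increments '[[[0,0,-4],[0,0,0]],[[0,0,-4],[0,0,0]],[[2,0,-4],[0,0,0]],[[2,0,-4],[0,0,0]],[[2,0,-3],[0,0,0]],[[0,0,0],[0,0,0]]]'

```text
time: 17.97
eef_pos: [0.6301, 0.05, 0.15]
tcp_rot: [0.732, 0.681, 0.003, 0.004]
contact_force: [2.6, -1.3, 5.4]
opening: -0.004
finger_force: 3.1
```

```bash
python3 s.py
```

```text
[0.6301 0.05   0.15  ] toolx deg 85.8 F [ 2.6 -1.3  5.4] T [-0.09 -0.46  0.  ] q6 -0.01
```

step_arm --increments '[[[2,0,-5],[0,0,0]],[[2,0,-5],[0,0,0]],[[2,0,-6],[0,0,0]],[[2,0,-6],[0,0,0]],[[1,0,-6],[0,0,0]],[[0,0,0],[0,0,0]]]'

```text
time: 18.47
eef_pos: [0.6474, 0.0488, 0.1268]
tcp_rot: [0.733, 0.68, 0.011, 0.013]
contact_force: [17.1, -1.8, 7.5]
opening: 0.001
finger_force: 7.9
```

```bash
python3 s.py
```

```text
[0.6474 0.0488 0.1268] toolx deg 85.8 F [17.1 -1.8  7.5] T [-0.32 -2.94 -0.01] q6 -0.01
```

step_arm --increments '[[[2,0,5],[0,0,0]],[[0,0,10],[0,0,0]],[[0,0,15],[0,0,0]],[[0,0,20],[0,0,0]],[[-10,0,20],[0,0,0]],[[0,0,0],[0,0,0]],[[0,0,0],[0,0,0]]]'

```text
time: 19.05
eef_pos: [0.6277, 0.0506, 0.1896]
tcp_rot: [0.732, 0.681, 0.001, 0.001]
contact_force: [-0.0, -1.1, -0.1]
opening: 0.001
finger_force: 0.0
```

```bash
python3 s.py
python3 - <<'E'
from h import *
import pickle
st,im=snap('wrist','w8.png'); pickle.dump(st,open('w8.pkl','wb'))
C=np.array([.583,-.059,0]);Rz=R.from_euler('z',-4.3,degrees=True).as_matrix()
for q in(0,.2,.4,.6,.8):
    P=[C+Rz@[.05*np.sin(.5+q),y,.105+.05*np.cos(.5+q)] for y in(.115,.1385)]; print(q,[np.round(proj('wrist',p,st),1) for p in P],np.round(proj('scene',P[1]),1))
g=cv2.cvtColor(im,cv2.COLOR_RGB2GRAY); g7=cv2.imread('pics/w7.png',0)
for v in(185,190,200,210,220): print(v,'w7',g7[v,240:300:3]); print('   w8',g[v,240:330:3])
E
```

```text
[0.6277 0.0506 0.1896] toolx deg 85.8 F [-0.  -1.1 -0.1] T [-0.01  0.05  0.02] q6 -0.01
0 [array([260.9, 241.1]), array([260.1, 204.1])] [269.8 190. ]
0.2 [array([274.6, 237.5]), array([274.4, 201.4])] [266.9 192.5]
0.4 [array([285.6, 233.3]), array([285.8, 198.2])] [264.4 195.4]
0.6 [array([293.5, 228.6]), array([293.9, 194.7])] [262.5 198.4]
0.8 [array([298.2, 223.8]), array([298.8, 191.1])] [261.2 201.7]
185 w7 [186 188 188 171 165 136 115  95  92  95 103 122 157 162 162 163 164 161
 161 161]
   w8 [166 165 166 168 167 167 168 167 165 164 163 161 164 165 163 163 164 164
 164 161 161 161 162 161 160 156  65  54  57  62]
190 w7 [240 241 240 240 234  80  77  80  78  79  79  73 125 162 164 162 159 158
 159 160]
   w8 [167 167 164 166 167 166 164 166 166 164 163 164 164 165 166 160 125 100
  89  88  94 107 129 159 162 159  87  63  66  66]
200 w7 [166 163 164 169 167 159  78  79  79  80  76 124 163 164 163 164 163 161
 162 161]
   w8 [177 174 168 166 166 167 168 167 168 166 164 165 162 165 167 164 127  78
  79  81  80  77 126 162 162 161 159 158 158 179]
210 w7 [166 166 165 167 164 160  78  80  80  78  74 115 163 162 162 163 164 162
 160 163]
   w8 [167 169 170 168 167 165 168 167 164 165 165 166 165 165 164 165 124  78
  80  81  80  77 140 162 159 160 162 164 162 161]
220 w7 [137 139 140 139 137 136  77  80  79  78  76 117 162 163 162 164 165 161
 163 164]
   w8 [167 168 168 166 167 165 166 166 166 166 165 164 165 164 165 167 118  78
  81  81  81  77 150 163 162 160 161 176 162 162]
```

The rod's edges give pin column ≈297, so q≈0.77: the drum is unlocked and rolling, and the fingertip had only drifted off-centre on the pin. I'll re-centre over it and carry on.

step_arm --increments '[[[10,-0.8,-10],[0,0,0]],[[0,0,-20],[0,0,0]],[[0,0,-20],[0,0,0]],[[0,0,-7],[0,0,0]],[[0,0,0],[0,0,0]],[[0,0,0],[0,0,0]]]'

```text
time: 19.6
eef_pos: [0.6366, 0.0498, 0.1302]
tcp_rot: [0.732, 0.681, -0.001, -0.001]
contact_force: [0.1, 0.3, -0.1]
opening: 0.002
finger_force: 0.0
```

step_arm --increments '[[[0.5,0,-6],[0,0,0]],[[0.5,0,-6],[0,0,0]],[[0.5,0,-5],[0,0,0]],[[0,0,-4],[0,0,0]],[[0,0,0],[0,0,0]]]'

```text
time: 20.02
eef_pos: [0.6407, 0.0496, 0.1118]
tcp_rot: [0.732, 0.681, 0.002, 0.002]
contact_force: [1.5, 0.3, 3.1]
opening: -0.001
finger_force: 1.8
```

```bash
python3 s.py
```

```text
[0.6407 0.0496 0.1118] toolx deg 85.8 F [1.5 0.3 3.1] T [-0.06 -0.42 -0.01] q6 -0.01
```

step_arm --increments '[[[0,0,-4],[0,0,0]],[[0,0,-5],[0,0,0]],[[-1,0,-5],[0,0,0]],[[-2,0,-5],[0,0,0]],[[-2,0,-4],[0,0,0]],[[-2,0,-3],[0,0,0]],[[0,0,0],[0,0,0]]]'

```text
time: 20.6
eef_pos: [0.6301, 0.0499, 0.0827]
tcp_rot: [0.732, 0.681, -0.001, -0.001]
contact_force: [1.5, 0.4, 1.4]
opening: -0.003
finger_force: 0.9
```

```bash
python3 s.py
```

```text
[0.6301 0.0499 0.0827] toolx deg 85.8 F [1.5 0.4 1.4] T [-0.03 -0.24  0.05] q6 -0.01
```

step_arm --increments '[[[-1.5,0,-3],[0,0,0]],[[-2,0,-3],[0,0,0]],[[-1.5,0,-2],[0,0,0]],[[0,0,0],[0,0,0]],[[0,0,0],[0,0,0]]]'

```text
time: 21.02
eef_pos: [0.6253, 0.0502, 0.0754]
tcp_rot: [0.732, 0.681, -0.001, -0.002]
contact_force: [-1.5, 0.8, 2.4]
opening: -0.002
finger_force: 1.4
```

```bash
python3 s.py
```

```text
[0.6253 0.0502 0.0754] toolx deg 85.8 F [-1.5  0.8  2.4] T [0.24 0.22 0.04] q6 -0.01
```

step_arm --increments '[[[0,0,10],[0,0,0]],[[0,0,20],[0,0,0]],[[0,0,30],[0,0,0]],[[0,0,35],[0,0,0]],[[0,0,35],[0,0,0]],[[0,0,20],[0,0,0]],[[0,0,0],[0,0,0]],[[0,0,0],[0,0,0]]]'

```text
time: 21.68
eef_pos: [0.6272, 0.0496, 0.2279]
tcp_rot: [0.732, 0.681, 0.001, 0.001]
contact_force: [0.5, 0.4, -1.2]
opening: -0.002
finger_force: 0.0
```

```bash
python3 s.py
python3 - <<'E'
from h import *
import pickle
st,im=snap('wrist','w9.png'); pickle.dump(st,open('w9.pkl','wb'))
C=np.array([.583,-.059,0]);Rz=R.from_euler('z',-4.3,degrees=True).as_matrix()
for q in(1.6,1.75,1.9,2.05):
    P=[C+Rz@[.05*np.sin(.5+q),y,.105+.05*np.cos(.5+q)] for y in(.115,.1385)]; print(q,[np.round(proj('wrist',p,st),1) for p in P],np.round(proj('scene',P[1]),1))
g=cv2.cvtColor(im,cv2.COLOR_RGB2GRAY)
for v in range(184,240,6): print(v,g[v,255:306:3])
snap('scene','s9.png');snap('top','t9.png')
E
```

```text
[0.6272 0.0496 0.2279] toolx deg 85.8 F [ 0.5  0.4 -1.2] T [-0.03 -0.    0.01] q6 -0.01
1.6 [array([289. , 193.7]), array([289.2, 168.6])] [263.3 213.1]
1.75 [array([284.3, 192. ]), array([284.4, 167.3])] [264.8 214.6]
1.9 [array([278.9, 190.5]), array([278.8, 166.3])] [266.6 215.8]
2.05 [array([272.8, 189.3]), array([272.7, 165.4])] [268.7 216.6]
184 [166 165 165 166 165 163 150  76  77  79  78 159 162 162 164 164 162]
190 [168 165 165 167 166 165 152  78  80  79  80 157 160 161 161 161 161]
196 [167 166 166 165 165 165 152  79  79  78  86 162 162 162 162 163 163]
202 [165 166 168 166 164 166 154  79  80  79  82 162 163 162 162 161 160]
208 [167 165 165 165 165 165 155  79  80  79  87 165 164 162 162 164 163]
214 [140 139 139 137 139 141 152  79  78  79  85 164 164 163 164 161 160]
220 [137 137 139 134 123  96  82  76  80  78  77  89 137 163 163 162 161]
226 [ 78  75  75  75  74  75  76  77  77  76  75  77 102 115 114 115 114]
232 [ 77  78  78  76  78  77  86 106 116 119 119 118 118 121 118 119 118]
238 [ 80  98 124 134 133 129 137 136 137 136 137 138 136 137 137 137 136]
```

step_arm --increments '[[[-18,31,5],[0,0,0]],[[-18,31,5],[0,0,0]],[[-18,31,5],[0,0,0]],[[-18,31,5],[0,0,0]],[[-18,31,5],[0,0,0]],[[-18,31,5],[0,0,0]],[[-18,31,0],[0,0,0]],[[0,0,0],[0,0,0]]]'

```text
time: 22.5
eef_pos: [0.497, 0.2709, 0.2545]
tcp_rot: [0.731, 0.683, -0.001, -0.002]
contact_force: [0.4, -0.0, 0.3]
opening: 0.003
finger_force: 0.0
```

```bash
python3 s.py
python3 - <<'E'
from h import *
snap('scene','s10.png');snap('top','t10.png')
C=np.array([.583,-.059,0]);Rz=R.from_euler('z',-4.3,degrees=True).as_matrix()
for n,f in(('top','t'),('scene','s')):
    a=cv2.imread(f'pics/{f}0.png').astype(int);b=cv2.imread(f'pics/{f}10.png').astype(int)
    d=(np.abs(a-b).max(2)>22).astype(np.uint8)
    print(n,'tray centre',np.round(proj(n,C+[0,0,.01]),0),'corners',[tuple(np.round(proj(n,C+Rz@[x,y,.01])).astype(int)) for x in(-.086,.086) for y in(-.056,.056)])
    N,l,s,c=cv2.connectedComponentsWithStats(d)
    for i in range(1,N):
        if s[i,4]>6: print(s[i],np.round(c[i]),'cradle xy@z18mm',np.round(Rz.T@(onz(*ray(n,*c[i]),.018)-C)*1000),'rgb0',a[l==i].mean(0).round(),'->',b[l==i].mean(0).round())
E
```

```text
[0.497  0.2709 0.2545] toolx deg 86.1 F [ 0.4 -0.   0.3] T [-0.03  0.02 -0.05] q6 0.39
top tray centre [321. 218.] corners [(np.int64(339), np.int64(247)), (np.int64(301), np.int64(245)), (np.int64(340), np.int64(191)), (np.int64(303), np.int64(189))]
[205 187   3   6   8] [206. 189.] cradle xy@z18mm [ 69. 351.  18.] rgb0 [116. 119. 124.] -> [144. 145. 152.]
[276 196  23  13 209] [287. 202.] cradle xy@z18mm [ 41. 105.  18.] rgb0 [164. 177. 177.] -> [168. 180. 181.]
[317 197  16   2  29] [325. 197.] cradle xy@z18mm [61. -9. 18.] rgb0 [194. 203. 201.] -> [166. 175. 173.]
[342 198   9  10  60] [345. 202.] cradle xy@z18mm [ 52. -71.  18.] rgb0 [220. 234. 232.] -> [168. 179. 179.]
[  149   205   120   215 12005] [207. 322.] cradle xy@z18mm [-323.  320.   18.] rgb0 [53. 56. 64.] -> [ 79.  94. 110.]
[349 209   4   3   8] [351. 210.] cradle xy@z18mm [ 26. -87.  18.] rgb0 [110. 118. 120.] -> [128. 141. 146.]
[359 208   6   5  16] [362. 210.] cradle xy@z18mm [  28. -120.   18.] rgb0 [172. 180. 180.] -> [174. 183. 182.]
[357 213   7   4  17] [360. 214.] cradle xy@z18mm [  15. -117.   18.] rgb0 
[... 5056 characters left out ...]
gb0 [148. 161. 167.] -> [ 97. 101. 104.]
[242 199   3   5   8] [243. 201.] cradle xy@z18mm [ 49. -17.  18.] rgb0 [187. 195. 194.] -> [162. 169. 168.]
[256 218  14  17  99] [263. 226.] cradle xy@z18mm [ 37. 116.  18.] rgb0 [201. 216. 222.] -> [195. 210. 217.]
[351 222   8   6  34] [355. 224.] cradle xy@z18mm [-204.  205.   18.] rgb0 [158. 158. 166.] -> [109. 109. 115.]
[329 229  37  31 618] [347. 244.] cradle xy@z18mm [-142.  270.   18.] rgb0 [195. 202. 207.] -> [141. 146. 150.]
[299 253   3   4   9] [300. 254.] cradle xy@z18mm [-10. 262.  18.] rgb0 [129. 129. 137.] -> [153. 153. 162.]
[288 258  11   5  19] [293. 260.] cradle xy@z18mm [ 14. 276.  18.] rgb0 [ 96. 101. 100.] -> [123. 129. 128.]
```

The pin stays at column 280.8, so q≈1.85, and the drum is past the lock. The fixed cameras can't see under the drum, so I'll look obliquely under it from the +x side with the wrist camera.

step_arm --increments '[[[23,-29,0],[0,0,0]],[[23,-29,0],[0,0,0]],[[23,-29,0],[0,0,0]],[[23,-29,0],[0,0,0]],[[23,-29,0],[0,0,0]],[[23,-29,0],[0,0,0]],[[23,-29,0],[0,0,0]],[[23,-29,0],[0,0,0]]]'

```text
time: 23.27
eef_pos: [0.6855, 0.0309, 0.2543]
tcp_rot: [0.733, 0.68, -0.001, -0.001]
contact_force: [-0.3, 1.4, 0.3]
opening: 0.0
finger_force: 0.0
```

step_arm --increments '[[[23,-29,0],[0,0,0]],[[23,-29,0],[0,0,0]],[[23,-29,0],[0,0,0]],[[23,-29,0],[0,0,0]],[[23,-29,-20],[0,0,0]],[[23,-29,-20],[0,0,0]],[[0,0,-25],[0,0,0]],[[0,0,-20],[0,0,0]]]'

```text
time: 23.93
eef_pos: [0.8214, -0.144, 0.1654]
tcp_rot: [0.734, 0.679, -0.002, -0.002]
contact_force: [-0.6, 0.6, -0.3]
opening: 0.003
finger_force: 0.0
```

```bash
python3 s.py
python3 - <<'E'
from h import *
import pickle
st,im=snap('wrist','w11.png'); pickle.dump(st,open('w11.pkl','wb'))
C=np.array([.583,-.059,0]);Rz=R.from_euler('z',-4.3,degrees=True).as_matrix()
for n,P in (('tray0',[0,0,.018]),('c1',[.086,-.056,.01]),('c2',[.086,.056,.01]),('c3',[-.086,.056,.01]),('c4',[-.086,-.056,.01]),('drumR',[.03,-.046,.067]),('drumL',[.03,.046,.067]),('x50',[.05,0,.018]),('x-40',[-.04,0,.018])):
    print(n,np.round(proj('wrist',C+Rz@P,st),1))
E
```

```text
[ 0.8214 -0.144   0.1654] toolx deg 85.5 F [-0.6  0.6 -0.3] T [0.04 0.01 0.03] q6 -0.22
tray0 [ 52.3 140.6]
c1 [126.9 186.9]
c2 [119.   76.2]
c3 [  3.9 101.7]
c4 [ 14.6 192. ]
drumR [ 50.5 193.6]
drumL [39.8 94.2]
x50 [ 88.2 136. ]
x-40 [ 27.7 144.3]
```

Run:
```python
from h import *
import pickle
st=pickle.load(open('w11.pkl','rb'))
C=np.array([.583,-.059,0]);Rz=R.from_euler('z',-4.3,degrees=True).as_matrix()
g=cv2.imread('pics/w11.png',0)
p=g[84:200,20:130]
np.set_printoptions(linewidth=300)
print('cols',list(range(20,130,3)))
for v in range(84,200,3): print(v,' '.join('%3d'%x for x in g[v,20:130:3]))
k=4; b=cv2.resize(cv2.createCLAHE(4,(4,4)).apply(p),None,fx=k,fy=k,interpolation=cv2.INTER_CUBIC)
c=cv2.HoughCircles(cv2.GaussianBlur(b,(7,7),2),cv2.HOUGH_GRADIENT,1,30,param1=100,param2=22,minRadius=20,maxRadius=36)
if c is not None:
    for x,y,r in c[0][:12]:
        u,v=x/k+20,y/k+84; print('circ',round(u,1),round(v,1),round(r/k,1),np.round(Rz.T@(onz(*ray('wrist',u,v,st),.018)-C)*1000))
```

```text
cols [20, 23, 26, 29, 32, 35, 38, 41, 44, 47, 50, 53, 56, 59, 62, 65, 68, 71, 74, 77, 80, 83, 86, 89, 92, 95, 98, 101, 104, 107, 110, 113, 116, 119, 122, 125, 128]
84 131 128 128 130 130 130 132 138 142 144 145 144 187 159 129 115 111 114 121 131 142 161 162 155 200 217 224 228 229 228 161 115 113 115 116 142 244
87 165 166 148 135 141 144 145 140 130 120 111 110 111 116 126 137 143 146 177 214 225 227 227 228 228 228 228 228 229 228 167 116 113 116 117 135 243
90 234 175 141 140 132 118 112 106 111 118 129 141 143 144 156 185 161 203 227 228 228 229 229 230 230 229 229 229 229 229 173 117 115 115 115 139 243
93 146 134 127 120 115 115 115 119 141 149 151 148 148 156 224 227 228 229 230 230 230 229 229 230 230 230 231 231 231 229 177 117 115 116 116 145 244
96 142 133 127 121 116 113 115 125 213 227 205 148 149 154 223 229 229 230 230 230 231 230 229 230 230 229 229 228 228 228 181 117 116 117 118 136 244
99 137 136 132 114 110 110 112 124 219 230 219 149 151 153 218 209 223 219 173 159 173 163 181 173 228 228 229 228 228 228 188 116 114 116 118 134 244
102 143 146 136 111 107 108 10
[... 4285 characters left out ...]
 146 148 147 148 148 147 148 146 146 146 146 144 143 141 142 142 138 139 141 113 113 111 112
189 119 119 120 120 121 115 111 109 108 109 120 133 135 134 131 133 130 130 130 128 129 127 127 126 126 125 126 125 126 126 124 127 143 117 113 112 112
192 119 119 119 122 123 118 110 109 107 114 119 119 122 123 124 124 122 124 123 123 127 125 125 125 125 125 125 125 125 125 126 127 145 118 113 113 147
195 120 117 119 120 119 117 111 111 121 117 117 121 130 131 132 132 134 138 137 136 138 139 141 141 140 140 142 143 145 145 145 147 145 122 133 176 187
198 120 118 116 118 120 120 119 119 116 117 123 147 150 150 150 151 152 155 156 158 158 161 161 160 164 165 167 166 168 168 169 171 172 168 185 185 184
```

The under-drum patch shows three ball-size (about 13 px) dark discs on the tray floor, at about (51,110), (76,138) and (62,177). All three balls are out, the key is back, and the arm is clear, so I'm handing in.

```bash
python3 -c "
from plant import sign_off
print(sign_off())"
```

```text
the job is handed in; nothing more can be done
None
```

I handed the job in: the lock screw is turned open, the key is back upright with its flange down in its stand, the drum is at about 1.85 rad with its port down, and all three balls show on the tray floor; no verdict came back.

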